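Load a glass rod in the strain viewer and hold the filter plate over it

ROBOT

A 7-joint arm with a two-finger parallel gripper is mounted at the origin on the work surface. World frame = base frame: x ahead of the robot, y to its left, z up, the work surface at z = 0. Lengths are in mm, angles in rad, forces in N, time in s.
With the tool pointing down it reaches from about 400 to 875 mm from the base axis. Payload 6.5 kg.
Tool frame: the origin (TCP) lies at the very end of the fingers, on their centre line; the grasp point (between the pads) lies 19 mm behind it; z points along the fingers, y is the line along which they close (so a half turn about z gives the same grasp; the last joint's range is limited). The gripper opens to 88 mm and grips with 3 to 60 N. Pads are 18 mm wide; open, the fingers measure 123 mm over their backs; the gripper's body (75 mm by 187 mm) begins 45 mm behind the grasp point.
Start: joints at [-1.206, 0.536, -0.004, 1.538, 0.003, 1.067, -0.071], TCP at [271.433, 590.605, 238.716] pointing down, gripper open.
Joint ranges: [-2.7, 2.7], [-0.37, 2.16], [-1.27, 1.26], [0.24, 2.4], [-1.31, 4.45], [0.19, 1.91], [-2.76, 2.76]. Speed limits (rad/s): [2.39, 2.39, 3.14, 3.14, 3.14, 3.14, 3.14].

INTERFACE

Orientations are given as a 3x3 rotation matrix whose columns are the frame's x, y, z axes.
In Python, from rig import * gives the robot as it stands.
- The arm moves only by the tool step_arm, never from a script. Its arguments are lists of equal length, an entry for each row: "translation": the shift along the tool's x, y, z in units of 50 mm (1.0 is 50 mm), a list of three; "yaw": the turn about the tool's z in units of 5 degrees (1.0 is 5 degrees); "fingers": the finger opening in mm, from 0 to 88.1. In form: {"translation": [[dx, dy, dz], ...], "yaw": [yaw, ...], "fingers": [fingers, ...]}. A call has exactly 10 rows; each row is the pose to reach, as a shift and turn from the pose commanded when the call began, along the tool's axes at that moment; what a row does not reach only later rows make up. A row lasts 1/10 s, in which the tool goes at most 50 mm and 8.59 degrees, less where a joint would pass 70% of its speed; a pose out of reach is approached as far as the arm can. A call with a gripper value outside its range is refused whole. The fingers move at their own pace and stop on an object; the grip force is fixed at half the most. Time passes only in rows, so rows that repeat a pose let the fingers close, or fill a call up. It gives the time, the measured TCP pose, the force, the opening and the grip force at its end, in the units of the state.
- sense(): the state, without advancing time (a new reading comes with each control period).
- camera(name): name is "scene" or "top"; returns a dict with "color" (400x640x3 uint8, red, green, blue), "fx", "fy", "cx", "cy" (pixels), "pose" (4x4, takes a point from camera to world coordinates). Camera axes: x right, y up, looking along -z (the intrinsics and any distortion apply to the point x, -y, -z); pixel columns grow to the right and rows downward; lengths in mm; the calibration is good to about 2 mm. A picture is of the moment at which its call begins. There is no depth.
- sign_off(): hands the job in; it is judged then, once.
The state is a dict: "t": time; "joints": joint angles; "joint_vel": joint speeds; "tau": joint torques, N m; "tool_pos": TCP position; "tool_rot": TCP orientation; "wrist_force": force on the tool from outside, world axes, zero at the start; "ft_torque": the same for the moment, N m; "finger_gap": opening from 0.0 (shut) to 1.0 (fully open); "grip_force": force on a finger pad.
Only numpy, scipy, OpenCV 4.12 (cv2) and the standard library are available. Lean on these libraries where they do the work, as an engineer would, in place of code of your own. Each camera call takes 0.05 s, during which the arm holds its last target. There are 200 camera calls.

TASK

Take the green glass rod from its wooden stand, lay it on the two V rests of the strain viewer and slide the tailstock up by its red post until the rod is held end to end between the two brass sockets, fully home, and let go. Then pick the amber filter plate off its cork block and hold it over the middle of the rod, about 12 cm above it, label face up and tipped about 40 degrees so that its label end, the one with the small corner notch, is the higher; finish while still holding it there steadily, clear of the viewer. Leave the graphite block, jar, cup, hammer and paddle where they are.

Things in the scene. Friction and masses are not known exactly. Their poses are not given: they have to be found in the camera images.
- rod_center (a point): middle of the green glass rod, 16 mm in diameter, 160 mm long, both ends alike; point on its axis, x along the rod. It starts level on a fixed wooden stand (foot 130 x 50 mm, 8 mm thick; two V rests 10 mm long, 50 mm either side of the stand's middle, no higher than the rod's axis), its axis 45 mm above the table, free space under its middle
- viewer_mid (a point): where the rod's middle belongs when fully home in the fixed strain viewer, 60 mm above the table; x runs along the viewer from the fixed blue head (-x) to the sliding blue tailstock (+x), z up. V rests 10 mm long at x = -45 and +45 mm, 16 mm to each side, no higher than the axis, carry the rod's axis at this height. The rod slides freely along them
- tail (a joint): slide of the tailstock, m: 0 fully back, grows towards the head. Its brass socket faces the head; in the viewer's frame its bottom is at x = 150 mm minus this value, its mouth 8 mm nearer the head. Starts at 0 to 0.030; with the rod fully home it reads 0.070 and the rod stops it. Stiff: about 2.5 N of friction, stays where left
- tail_grip (a point): grip point on the axis of the tailstock's upright red post, 106 mm above the table; the post is round, 16 mm in diameter, from 26 mm below this point (top of the blue tailstock) to 18 mm above it. It moves with the tailstock; with the rod fully home it lies at x = 95 mm in the viewer's frame
- plate_center (a point): centre of the amber filter plate, 110 mm long (x), 44 wide (y), 6 thick. Both ends have a pale frosted band 20 mm wide; only the +x end, the label end, has a corner notch, 14 mm long, 12 wide, at its -y side. z: out of the label face, up at the start. Starts flat on a fixed cork block 60 x 24 x 22 mm, centre 25 mm above the table, long edges overhanging the block by about 10 mm; may point any way
- plate: the same amber filter plate, about 70 g; origin at the centre of its underside, axes as plate_center
- rod: the same green rod, about 72 g, origin at its middle, x along it
- viewer: the strain viewer, origin on the table under viewer_mid, same axes. Grey bed x -120 to 200 mm, y +-45, 12 mm thick. Head and tailstock are 50 mm wide, 80 tall; brass sockets 20 mm square inside, 8 deep. The head's socket bottom is at x = -80, its mouth at -72. A rod laid 10 to 15 mm short of home (towards +x) is clear of both sockets; the tailstock then pushes it home
- graphite: black graphite block, 55 x 40 x 22 mm, loose among the task's things; to be left alone; origin at its underside
- jar: amber jar with a red cap, 56 mm across, 75 mm tall, loose; to be left alone; origin at its underside
- cup: white cup, 72 mm across, 70 mm tall, loose; to be left alone; origin at its underside
- hammer: hammer lying near the left side of the table, about 0.3 m long, 26 mm tall, loose; to be left alone; origin at its underside
- paddle: spatula-like paddle lying near the right side of the table, about 0.3 m long, loose; to be left alone; origin at its underside

How it is judged (in metres and radians):
On the way:
1. the rod is held between both sockets, tailstock up against it, let go, the plate not yet lifted (x of rod_center in the frame of viewer_mid between -0.005 and 0.005 m and y of rod_center in the frame of viewer_mid between -0.004 and 0.004 m and z of rod_center in the frame of viewer_mid between -0.004 and 0.004 m and angle between the x axis of rod_center and the x axis of viewer_mid, either way round below 0.05 rad and value of joint tail above 0.066 m and contact force between rod and the fingers below 0.1 N and height (world z) of plate_center below 0.06 m), for 0.2 s.
At the end, for the whole second after the job is handed in: Rod home in both sockets (5 mm along, 4 mm across, 3 degrees), untouched, tailstock at 0.066 or more. Plate held still by the fingers, off the viewer, centre within 45 mm of over the rod's middle and 140 to 250 mm above the table, notched end raised 27 to 55 degrees, label face up (x of rod_center in the frame of viewer_mid between -0.005 and 0.005 m and y of rod_center in the frame of viewer_mid between -0.004 and 0.004 m and z of rod_center in the frame of viewer_mid between -0.004 and 0.004 m and angle between the x axis of rod_center and the x axis of viewer_mid, either way round below 0.05 rad and value of joint tail above 0.066 m and contact force between rod and the fingers below 0.1 N and horizontal distance between plate_center and rod_center below 0.045 m and height (world z) of plate_center between 0.14 and 0.25 m and angle between plate_center's own x axis and vertical between 0.61 and 1.1 rad and angle between plate_center's own z axis and vertical below 1 rad and contact force between plate and the fingers above 1 N and contact force between plate and viewer below 0.05 N and linear speed of plate below 0.03 m/s and linear speed of rod below 0.02 m/s); the arm keeps its last pose, push and grip.
It fails at once if graphite moved more than 30 mm (distance of graphite from where it was at the start of the episode above 0.03 m).
It fails at once if jar moved more than 30 mm (distance of jar from where it was at the start of the episode above 0.03 m).
It fails at once if cup moved more than 30 mm (distance of cup from where it was at the start of the episode above 0.03 m).
It fails at once if hammer moved more than 30 mm (distance of hammer from where it was at the start of the episode above 0.03 m).
It fails at once if paddle moved more than 30 mm (distance of paddle from where it was at the start of the episode above 0.03 m).
It also fails if it takes over 64 s, if anything falls off the work surface, if the arm or the gripper's body presses on something with over 40 N, if the wrist force passes 120 N, or if a joint passes its speed limit or range.

## Working session

There is one attempt and no reset: what is moved stays moved. The work goes in short steps, Python scripts to look and compute and a tool call to move; the robot and the scene stay as the last step left them, time stands still between calls to the robot, and variables do not carry over. Pictures are saved under pics/ and viewed, at most 14 in all, crops included, and the job is handed in when it is done.

Besides the shell and the picture viewer there is one more tool, called after ">>>" as name(argument=value, ...) on one line, values as JSON. step_arm: Moves the arm, as the interface text tells. Its arguments: {"type":"object","properties":{"translation":{"type":"array"},"yaw":{"type":"array"},"fingers":{"type":"array"}},"required":["translation","yaw","fingers"]}

```bash
mkdir -p pics
python3 - <<'E'
from rig import *
import cv2,numpy as np,pickle
d={}
for n in("scene","top"):
    c=camera(n); d[n]=c; cv2.imwrite(f"pics/{n}0.png",cv2.cvtColor(c["color"],cv2.COLOR_RGB2BGR))
    print(n,c["fx"],c["fy"],c["cx"],c["cy"],np.round(c["pose"],3).tolist(),[k for k in c])
pickle.dump(d,open("c0.pkl","wb"))
s=sense();print(np.round(s["tool_rot"],3).tolist(),s["t"])
E
```

```text
scene 466.04884616995696 466.04884616995696 327.3638589385683 196.91143636788667 [[0.868, -0.352, 0.351, 1114.283], [0.497, 0.609, -0.618, -980.773], [0.004, 0.711, 0.703, 1198.823], [0.0, 0.0, 0.0, 1.0]] ['color', 'fx', 'fy', 'cx', 'cy', 'pose']
top 421.4517276110649 421.4517276110649 320.6995053881169 198.72259157133132 [[0.027, 0.998, -0.057, 469.956], [-1.0, 0.027, 0.006, -9.333], [0.007, 0.057, 0.998, 1494.828], [0.0, 0.0, 0.0, 1.0]] ['color', 'fx', 'fy', 'cx', 'cy', 'pose']
[[-0.909, 0.418, -0.001], [0.418, 0.909, -0.001], [-0.0, -0.002, -1.0]] 0.1
```

View pics/top0.png

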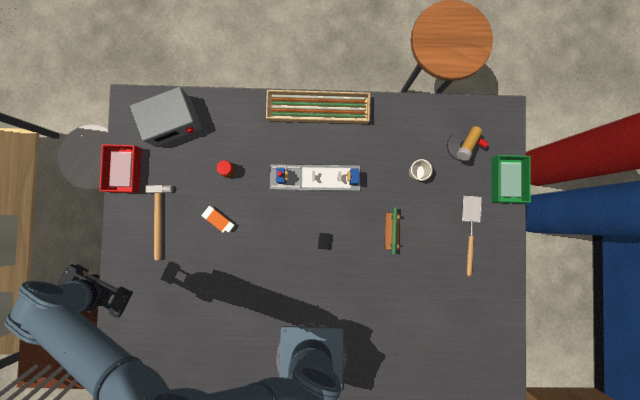

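View pics/scene0.png

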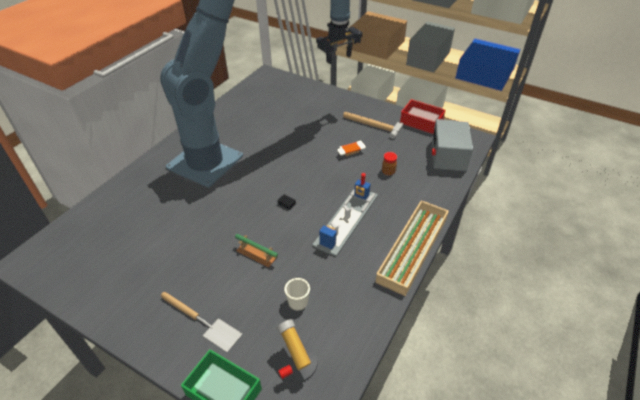

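The top view shows the viewer at (315,178), with the tailstock and red post at its left (282,176) and the head at (354,177). The rod is at (396,230), the plate at (217,219), the jar at (227,170), the cup at (421,170) and the graphite at (325,241).

```bash
cat > h.py <<'E'
import numpy as np,cv2
def ray(c,u,v):
    P=np.array(c["pose"]);d=np.array([(u-c["cx"])/c["fx"],-(v-c["cy"])/c["fy"],-1.])
    return P[:3,3],P[:3,:3]@d
def onz(c,u,v,z):
    o,d=ray(c,u,v);return o+d*(z-o[2])/d[2]
def proj(c,p):
    P=np.array(c["pose"]);q=P[:3,:3].T@(np.array(p)-P[:3,3]);return np.array([c["cx"]-c["fx"]*q[0]/q[2],c["cy"]+c["fy"]*q[1]/q[2]])
def tri(rs):
    A=np.zeros((3,3));b=np.zeros(3)
    for o,d in rs:
        d=d/np.linalg.norm(d);M=np.eye(3)-np.outer(d,d);A+=M;b+=M@o
    return np.linalg.solve(A,b)
def mask(c,box,f):
    x0,y0,x1,y1=box;im=c["color"].astype(int);m=np.zeros(im.shape[:2],np.uint8)
    hsv=cv2.cvtColor(c["color"],cv2.COLOR_RGB2HSV).astype(int)
    m[y0:y1,x0:x1]=f(hsv[...,0],hsv[...,1],hsv[...,2])[y0:y1,x0:x1]
    n,l,st,ce=cv2.connectedComponentsWithStats(m)
    if n<2:return m*0
    return (l==1+np.argmax(st[1:,4])).astype(np.uint8)
def rect(m):
    (c,s,a)=cv2.minAreaRect(np.argwhere(m)[:,::-1].astype(np.float32));ys,xs=np.nonzero(m)
    return np.round([xs.mean(),ys.mean()],2),np.round(cv2.boxPoints((c,(s[0],s[1]),a)),1),len(xs)
E
python3 - <<'E'
from h import *;import pickle
d=pickle.load(open("c0.pkl","rb"));t,s=d["top"],d["scene"]
a=cv2.resize(t["color"][155:265,200:410],None,fx=3.8,fy=3.8,interpolation=2)
b=cv2.hconcat([cv2.resize(s["color"][165:260,305:385],(240,285)),cv2.resize(s["color"][135:165,330:375],(270,180)).copy() if 0 else cv2.resize(cv2.copyMakeBorder(s["color"][130:165,330:375],0,0,0,0,0),(288,285)),cv2.resize(s["color"][225:275,225:285],(270,285))])
b=cv2.resize(b,(a.shape[1],178))
cv2.imwrite("pics/z0.png",cv2.cvtColor(cv2.vconcat([a,b]),cv2.COLOR_RGB2BGR))
B=dict(top=dict(rod=(385,200,405,260),post=(272,165,290,190),head=(343,165,365,190),tailb=(268,165,292,190),plate=(195,200,240,240),jar=(215,158,240,182)),
 scene=dict(rod=(225,225,285,270),post=(355,170,372,190),head=(315,222,340,252),tailb=(350,172,375,202),plate=(330,138,370,160),jar=(375,150,400,178)))
F=dict(rod=lambda h,s,v:(h>40)&(h<85)&(s>90)&(v>40),post=lambda h,s,v:((h<8)|(h>172))&(s>150)&(v>70),head=lambda h,s,v:(h>100)&(h<130)&(s>120)&(v>50),plate=lambda h,s,v:(h<20)&(s>150)&(v>100))
F["tailb"]=F["head"];F["jar"]=F["post"]
for n in B:
  for k in B[n]:
    c,r,N=rect(mask(d[n],B[n][k],F[k]));print(n,k,c,r.tolist(),N)
E
```

```text
top rod [394.07 230.51] [[391.29998779296875, 253.0], [393.0, 207.89999389648438], [396.8999938964844, 208.0], [395.29998779296875, 253.10000610351562]] 175
top post [279.1  173.35] [[276.0, 173.0], [278.5, 170.5], [282.0, 174.0], [279.5, 176.5]] 20
top head [354.39 176.39] [[350.0, 169.0], [358.0, 169.0], [358.0, 184.0], [350.0, 184.0]] 127
top tailb [280.31 175.64] [[276.0, 168.0], [285.0, 168.0], [285.0, 182.0], [276.0, 182.0]] 97
top plate [217.52 219.77] [[206.0, 219.1999969482422], [214.1999969482422, 208.8000030517578], [229.0, 220.39999389648438], [220.89999389648438, 230.8000030517578]] 252
top jar [223.94 167.32] [[217.0, 160.0], [231.0, 160.0], [231.0, 174.0], [217.0, 174.0]] 183
scene rod [256.39 245.22] [[235.1999969482422, 236.60000610351562], [236.8000030517578, 233.39999389648438], [276.3999938964844, 253.1999969482422], [274.79998779296875, 256.3999938964844]] 135
scene post [362.77 177.42] [[362.0, 173.0], [364.0, 173.0], [364.0, 183.0], [362.0, 183.0]] 26
scene head [327.12 236.62] [[317.29998779296875, 244.89999389648438], [320.79998779296875, 225.39999389648438], [336.1000061035156, 228.1999969482422], [332.5, 247.60000610351562]] 255
scene tailb [366.24 189.05] [[363.0, 183.0], [369.0, 183.0], [369.0, 197.0], [363.0, 197.0]] 59
scene plate [350.83 147.86] [[342.3999938964844, 145.39999389648438], [357.3999938964844, 141.60000610351562], [359.5, 150.10000610351562], [344.5, 153.89999389648438]] 126
scene jar [389.76 157.15] [[384.0, 152.0], [396.0, 152.0], [396.0, 163.0], [384.0, 163.0]] 122
```

View pics/z0.png

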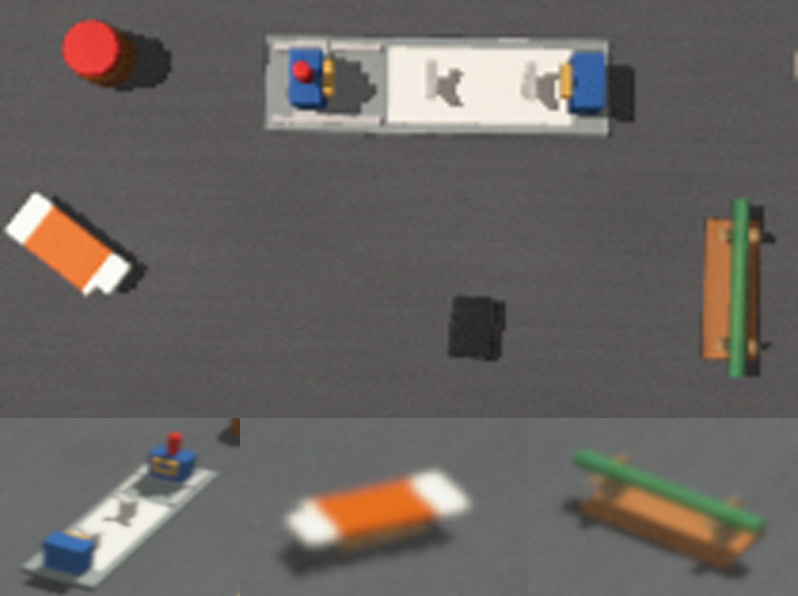

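Run:
```python
from h import *;import pickle
d=pickle.load(open("c0.pkl","rb"));t,s=d["top"],d["scene"]
bed=lambda h,s,v:(v>115)
for n,c,box in(("top",t,(262,155,368,200)),("scene",s,(305,165,392,260))):
    m=mask(c,box,bed);m=cv2.morphologyEx(m,cv2.MORPH_CLOSE,np.ones((9,9)))
    ce,r,N=rect(m);print(n,"bed",r.tolist(),N,[np.round(onz(c,*p,12)[:2]).tolist() for p in r])
    h=cv2.convexHull(np.argwhere(m)[:,::-1].astype(np.int32));print(np.round([onz(c,*p[0],12)[:2] for p in h]).tolist())
print("rod top",[np.round(onz(t,*p,47),1).tolist() for p in((394.07,230.51),(394.95,207.95),(393.3,253.05))])
print("rod scene",[np.round(onz(s,*p,47),1).tolist() for p in((256.39,245.22),(236,235),(275.6,254.8))])
print("rod tri",tri([ray(t,394.07,230.51),ray(s,256.39,245.22)]))
for n,c,p in(("top",t,(217.52,219.77)),("scene",s,(350.83,147.86))): print("plate",n,onz(c,*p,28))
print([np.round(onz(t,*p,28),1).tolist() for p in((206.0,219.2),(214.2,208.8),(229,220.4),(220.9,230.8))])
print("post top",onz(t,279.5,173.5,124),"scene",onz(s,363,178,106), tri([ray(t,279.5,173.7),ray(s,363.2,175)]))
for n,c,b in(("top",t,[(350,169),(358.5,169),(358.5,184.5),(350,184.5)]),("topT",t,[(276,168),(285.5,168),(285.5,182.5),(276,182.5)])):
    print(n,[np.round(onz(c,*p,80)[:2],1).tolist() for p in b])
```

```text
top bed [[269.70001220703125, 188.8000030517578], [270.0, 163.8000030517578], [359.29998779296875, 165.0], [359.0, 190.0]] 2238 [[585.0, 163.0], [673.0, 164.0], [678.0, -152.0], [589.0, -152.0]]
[[592.0, -152.0], [589.0, -149.0], [585.0, 116.0], [587.0, 162.0], [672.0, 164.0], [674.0, 111.0], [678.0, -143.0], [674.0, -151.0]]
scene bed [[312.1000061035156, 239.3000030517578], [354.6000061035156, 177.60000610351562], [378.20001220703125, 193.8000030517578], [335.79998779296875, 255.60000610351562]] 1376 [[578.0, -136.0], [560.0, 204.0], [675.0, 169.0], [679.0, -157.0]]
[[674.0, 161.0], [675.0, 150.0], [675.0, 133.0], [678.0, -121.0], [678.0, -140.0], [676.0, -151.0], [671.0, -154.0], [663.0, -153.0], [653.0, -150.0], [577.0, -90.0], [575.0, -80.0], [574.0, -65.0], [579.0, 137.0], [580.0, 144.0], [587.0, 148.0], [649.0, 171.0], [660.0, 172.0], [669.0, 171.0]]
rod top [[450.1, -272.5, 47.0], [527.6, -274.2, 47.0], [373.1, -271.2, 47.0]]
rod scene [[453.0, -270.8, 47.0], [370.6, -269.1, 47.0], [527.6, -272.1, 47.0]]
rod tri [ 451.44851717 -271.52761552   46.89195303]
plate top [470.58742723 337.89982954  28.        ]
plate scene [472.71097993 337.23186064  28.        ]
[[471.5, 377.9, 28.0], [508.3, 351.0, 28.0], [469.5, 298.1, 28.0], [432.8, 324.7, 28.0]]
post top [626.8466185  119.29382076 124.        ] scene [629.84807745 122.97814495 106.        ] [628.40998732 120.70447977 120.800366  ]
top [[653.8, -114.0], [654.6, -142.7], [602.0, -143.8], [601.2, -115.2]]
topT [[650.2, 135.8], [651.1, 103.8], [602.0, 102.2], [601.1, 134.2]]
```

>>> step_arm(translation=[[-0.8,-0.6,0],[-1.6,-1.1,0],[-2.4,-1.7,0],[-3.2,-2.3,0],[-4,-2.8,0],[-4.8,-3.4,0],[-5.6,-4,0],[-6.4,-4.6,0],[-7.2,-5.1,0],[-7.9,-5.7,0]], yaw=[1.5,3,4.5,6,7.5,9,10.5,12,13.5,15], fingers=[88,88,88,88,88,88,88,88,88,88])

```text
t: 1.1
tool_pos: [512.3, 165.0, 238.7]
tool_rot: [[0.174, 0.985, 0.0], [0.985, -0.174, 0.0], [0.0, 0.0, -1.0]]
wrist_force: [0.6, -0.8, 0.9]
finger_gap: 1.002
grip_force: 0.0
```

```bash
cat > g.py <<'E'
import sys,numpy as np
from rig import *
s=sense();R=np.array(s["tool_rot"]);p=np.array(s["tool_pos"]);a=np.degrees(np.arctan2(R[1,0],R[0,0]))
print("t",s["t"],"p",np.round(p,1),"ang",round(a,2),"z",np.round(R[:,2],3),"gap",round(s["finger_gap"],3),"grip",round(s["grip_force"],1),"F",np.round(s["wrist_force"],1),"q7",round(s["joints"][6],2))
A=list(map(float,sys.argv[1:]))
for i in range(0,len(A),4):
    print("units",np.round(R.T@(np.array(A[i:i+3])-p)/50,3),"yaw",round(((a-A[i+3]+180)%360-180)/5,3))
E
python3 g.py 451.5 -271.7 110 -1.1 451.5 -271.7 26 -1.1
```

```text
t 1.1 p [512.3 165.  238.7] ang 80.01 z [ 0.  0. -1.] gap 1.002 grip 0.0 F [ 0.6 -0.8  0.9] q7 -0.41
units [-8.813  0.316  2.573] yaw 16.222
units [-8.813  0.315  4.253] yaw 16.222
```

>>> step_arm(translation=[[-0.9,0,0.2],[-1.8,0.1,0.4],[-2.7,0.1,0.6],[-3.5,0.1,0.9],[-4.4,0.15,1.2],[-5.3,0.2,1.5],[-6.2,0.2,1.8],[-7.1,0.25,2.1],[-8,0.3,2.4],[-8.81,0.32,2.6]], yaw=[1.6,3.2,4.8,6.5,8.1,9.7,11.4,13,14.6,16.22], fingers=[88,88,88,88,88,88,88,80,70,60])

```text
t: 2.1
tool_pos: [452.1, -272.0, 107.7]
tool_rot: [[1.0, -0.02, -0.001], [-0.02, -1.0, 0.0], [-0.001, -0.0, -1.0]]
wrist_force: [0.7, 0.9, 0.6]
finger_gap: 0.748
grip_force: 0.0
```

```bash
python3 g.py 451.5 -271.7 26 -1.1
```

```text
t 2.1 p [ 452.1 -272.   107.7] ang -1.13 z [-0.001  0.    -1.   ] gap 0.748 grip 0.0 F [0.7 0.9 0.6] q7 -0.61
units [-0.011 -0.006  1.633] yaw -0.005
```

>>> step_arm(translation=[[0,0,0.4],[0,0,0.8],[0,0,1.2],[0,0,1.5],[0,0,1.63],[0,0,1.63],[0,0,1.63],[0,0,1.63],[0,0,1.63],[0,0,1.63]], yaw=[0,0,0,0,0,0,0,0,0,0], fingers=[45,40,36,36,30,5,5,5,5,5])

```text
t: 3.1
tool_pos: [453.5, -272.1, 28.3]
tool_rot: [[1.0, -0.015, 0.002], [-0.015, -1.0, -0.003], [0.002, 0.003, -1.0]]
wrist_force: [-1.4, -5.2, 2.7]
finger_gap: 0.161
grip_force: 29.5
```

```bash
python3 g.py 451.5 -271.7 110 -1.1
```

```text
t 3.1 p [ 453.5 -272.1   28.3] ang -0.84 z [ 0.002 -0.003 -1.   ] gap 0.161 grip 29.5 F [-1.4 -5.2  2.7] q7 -0.52
units [-0.037 -0.002 -1.634] yaw 0.052
```

>>> step_arm(translation=[[0,0,-0.1],[0,0,-0.3],[0,0,-0.6],[0,0,-0.9],[0,0,-1.3],[0,0,-1.7],[0,0,-2],[0,0,-2.2],[0,0,-2.2],[0,0,-2.2]], yaw=[0,0,0,0,0,0,0,0,0,0], fingers=[5,5,5,5,5,5,5,5,5,5])

```text
t: 4.1
tool_pos: [453.0, -269.9, 137.0]
tool_rot: [[1.0, -0.013, -0.0], [-0.013, -1.0, 0.0], [-0.0, -0.0, -1.0]]
wrist_force: [0.1, -0.8, -0.8]
finger_gap: 0.161
grip_force: 29.8
```

```bash
python3 g.py 631.3 -21 120 90.8
cat > rod.py <<'E'
from rig import *
from h import *;import sys,pickle
tag,z=sys.argv[1],float(sys.argv[2]);bx=eval(sys.argv[3]);G=lambda h,s,v:(h>40)&(h<85)&(s>90)&(v>40)
D={}
for n in("top","scene"):
    c=camera(n);D[n]=c;m=mask(c,bx[n],G);ce,r,N=rect(m)
    e=sorted([tuple((r[i]+r[(i+1)%4])/2) for i in range(4)],key=lambda p:-np.hypot(*(np.array(p)-ce)))[:2]
    q=[onz(c,*p,z) for p in e];print(n,N,np.round(q,1).tolist(),"mid",np.round((q[0]+q[1])/2,1))
pickle.dump(D,open(f"{tag}.pkl","wb"))
a=cv2.resize(D["top"]["color"][140:270,200:440],None,fx=3.3,fy=3.3);b=cv2.resize(D["scene"]["color"][130:280,210:410],(a.shape[1]//2,170*1))
b=cv2.resize(D["scene"]["color"][160:275,220:400],None,fx=1.45,fy=1.45) if 0 else b
cv2.imwrite(f"pics/{tag}t.png",cv2.cvtColor(a,cv2.COLOR_RGB2BGR))
cv2.imwrite(f"pics/{tag}s.png",cv2.cvtColor(cv2.resize(D["scene"]["color"][120:290,200:420],None,fx=3.5,fy=3.5),cv2.COLOR_RGB2BGR))
E
python3 rod.py r1 155 "dict(top=(370,190,430,270),scene=(200,180,300,270))"
```

```text
t 4.1 p [ 453.  -269.9  137. ] ang -0.76 z [-0.  0. -1.] gap 0.161 grip 29.8 F [ 0.1 -0.8 -0.8] q7 -0.64
units [ 3.5   -5.024  0.342] yaw -18.313
top 51 [[529.9, -268.8, 155.0], [491.7, -269.5, 155.0]] mid [ 510.8 -269.2  155. ]
scene 89 [[528.1, -267.1, 155.0], [451.5, -264.2, 155.0]] mid [ 489.8 -265.7  155. ]
```

View pics/r1s.png

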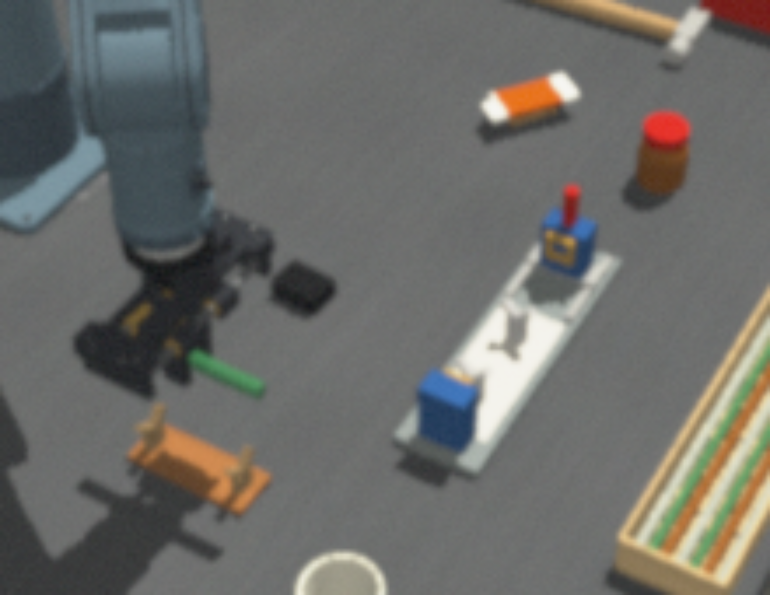

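>>> step_arm(translation=[[0.3,-0.4,0],[0.7,-1,0],[1.1,-1.5,0],[1.5,-2,0],[1.9,-2.6,0.1],[2.3,-3.2,0.1],[2.7,-3.8,0.1],[3.1,-4.4,0.2],[3.4,-4.8,0.2],[3.5,-5.08,0.24]], yaw=[-1.7,-3.4,-5.1,-6.8,-8.5,-10.2,-11.9,-13.6,-15.3,-17], fingers=[5,5,5,5,5,5,5,5,5,5])

```text
t: 5.2
tool_pos: [632.5, -16.1, 124.1]
tool_rot: [[0.092, 0.996, -0.0], [0.996, -0.092, 0.001], [0.001, -0.001, -1.0]]
wrist_force: [0.2, -0.0, -1.1]
finger_gap: 0.163
grip_force: 29.7
```

```bash
python3 g.py 631.4 -18 55 90.8 631.4 -18 44 90.8
```

```text
t 5.2 p [632.5 -16.1 124.1] ang 84.71 z [-0.     0.001 -1.   ] gap 0.163 grip 29.7 F [ 0.2 -0.  -1.1] q7 0.07
units [-0.041 -0.017  1.382] yaw -1.219
units [-0.041 -0.017  1.602] yaw -1.219
```

Turn to line up and come down to just above the V rests, then check.

>>> step_arm(translation=[[-0.04,-0.02,0],[-0.04,-0.02,0.1],[-0.04,-0.02,0.3],[-0.04,-0.02,0.5],[-0.04,-0.02,0.7],[-0.04,-0.02,0.9],[-0.04,-0.02,1.1],[-0.04,-0.02,1.25],[-0.04,-0.02,1.25],[-0.04,-0.02,1.25]], yaw=[-0.7,-1.22,-1.22,-1.22,-1.22,-1.22,-1.22,-1.22,-1.22,-1.22], fingers=[5,5,5,5,5,5,5,5,5,5])

```text
t: 6.2
tool_pos: [630.4, -20.6, 62.7]
tool_rot: [[-0.005, 1.0, 0.0], [1.0, 0.005, -0.0], [-0.0, 0.0, -1.0]]
wrist_force: [-0.1, 0.3, -1.3]
finger_gap: 0.164
grip_force: 29.8
```

```bash
python3 g.py 631.4 -18 44 90.8; python3 rod.py r2 79 "dict(top=(285,150,350,200),scene=(305,175,370,255))"
```

```text
t 6.2 p [630.4 -20.6  62.7] ang 90.31 z [ 0. -0. -1.] gap 0.164 grip 29.8 F [-0.1  0.3 -1.3] q7 0.18
units [0.051 0.021 0.374] yaw -0.098
top 25 [[630.7, -74.0, 79.0], [631.4, -97.7, 79.0]] mid [631.  -85.8  79. ]
scene 55 [[624.3, -91.8, 79.0], [624.9, -5.9, 79.0]] mid [624.6 -48.9  79. ]
```

View pics/r2s.png

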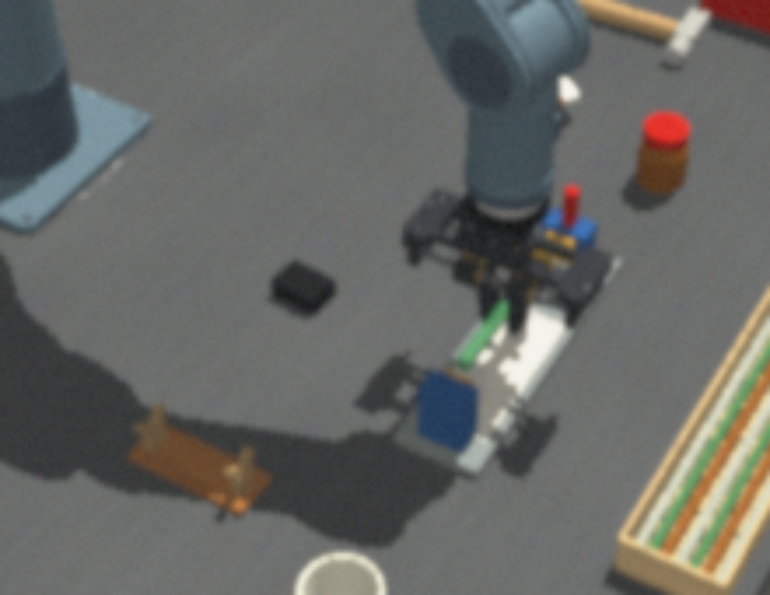

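Run:
```python
from h import *;import pickle
d=pickle.load(open("r2.pkl","rb"));t,s=d["top"],d["scene"]
a=cv2.resize(t["color"][158:198,325:370],None,fx=11,fy=11,interpolation=0);b=cv2.resize(s["color"][200:250,312:352],None,fx=9,fy=9,interpolation=0)
b=cv2.resize(b,(352,440),interpolation=0)
im=cv2.hconcat([cv2.resize(a,(440,440),interpolation=0),b]);im=np.clip(im*1.8,0,255).astype(np.uint8)
cv2.imwrite("pics/z2.png",cv2.cvtColor(im,cv2.COLOR_RGB2BGR))
for e in(-94,-98,-102,-106):print(e,proj(t,(630.6,e,79.5)),proj(s,(630.6,e,79.5)))
```

```text
-94 [343.92334896 175.67507399] [332.50122133 223.3563661 ]
-98 [345.10745775 175.70778406] [331.89280569 224.15504809]
-102 [346.29152711 175.74049304] [331.28238441 224.95636293]
-106 [347.47555704 175.77320092] [330.66994755 225.76032368]
```

View pics/z2.png

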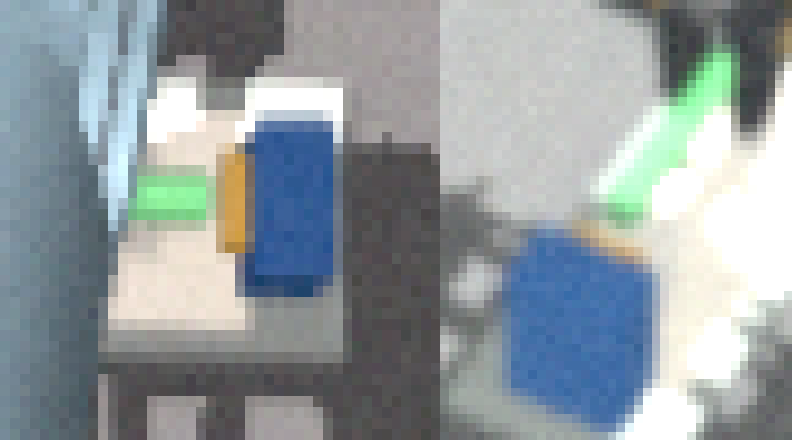

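>>> step_arm(translation=[[0.04,0.02,0],[0.04,0.02,0.1],[0.04,0.02,0.2],[0.04,0.02,0.3],[0.04,0.02,0.36],[0.04,0.02,0.37],[0.04,0.02,0.37],[0.04,0.02,0.37],[0.04,0.02,0.37],[0.04,0.02,0.37]], yaw=[-0.1,-0.1,-0.1,-0.1,-0.1,-0.1,-0.1,-0.1,-0.1,-0.1], fingers=[5,5,5,5,5,5,5,5,5,5])

```text
t: 7.3
tool_pos: [631.4, -18.5, 44.4]
tool_rot: [[-0.014, 1.0, 0.0], [1.0, 0.014, 0.0], [0.0, 0.0, -1.0]]
wrist_force: [-0.0, 0.8, -0.4]
finger_gap: 0.161
grip_force: 29.8
```

```bash
python3 g.py 629.4 121 150 90.8
```

```text
t 7.3 p [631.4 -18.5  44.4] ang 90.82 z [ 0.  0. -1.] gap 0.161 grip 29.8 F [-0.   0.8 -0.4] q7 0.19
units [ 2.791  0.    -2.112] yaw 0.004
```

>>> step_arm(translation=[[0,0,0.02],[0,0,0.02],[0,0,0.02],[0,0,0],[0,0,-0.3],[0,0,-0.8],[0,0,-1.3],[0,0,-1.8],[0,0,-2.1],[0,0,-2.1]], yaw=[0,0,0,0,0,0,0,0,0,0], fingers=[20,40,44,44,44,44,44,50,50,50])

```text
t: 8.3
tool_pos: [633.0, -18.6, 152.1]
tool_rot: [[-0.014, 1.0, 0.005], [1.0, 0.014, 0.0], [0.0, 0.005, -1.0]]
wrist_force: [0.6, -0.1, -0.0]
finger_gap: 0.568
grip_force: 0.0
```

```bash
python3 g.py 629.4 121 150 90.8 629.4 121 87 90.8; python3 rod.py r3 60 "dict(top=(285,150,350,200),scene=(305,175,370,255))"
```

```text
t 8.3 p [633.  -18.6 152.1] ang 90.81 z [ 0.005  0.    -1.   ] gap 0.568 grip 0.0 F [ 0.6 -0.1 -0. ] q7 0.16
units [ 2.793 -0.032  0.042] yaw 0.002
units [ 2.793 -0.038  1.302] yaw 0.002
top 18 [[631.7, -95.5, 60.0], [631.2, -78.3, 60.0]] mid [631.5 -86.9  60. ]
scene 81 [[633.2, -88.9, 60.0], [629.0, 61.7, 60.0]] mid [631.1 -13.6  60. ]
```

View pics/r3s.png

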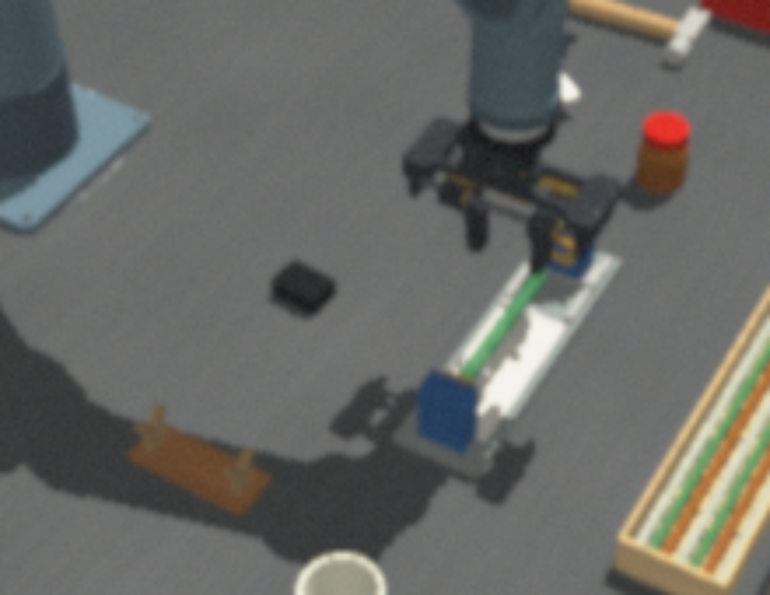

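>>> step_arm(translation=[[0.5,0,0],[1.1,0,0],[1.7,-0.02,0],[2.3,-0.04,0],[2.79,-0.04,0],[2.79,-0.04,0.2],[2.79,-0.04,0.6],[2.79,-0.04,1],[2.79,-0.04,1.3],[2.79,-0.04,1.3]], yaw=[0,0,0,0,0,0,0,0,0,0], fingers=[55,55,55,55,55,55,55,55,50,40])

```text
t: 9.4
tool_pos: [626.8, 119.5, 82.0]
tool_rot: [[-0.013, 1.0, -0.002], [1.0, 0.013, -0.001], [-0.001, -0.002, -1.0]]
wrist_force: [-0.3, -0.4, -0.0]
finger_gap: 0.5
grip_force: 0.0
```

>>> step_arm(translation=[[0,0,0],[0,0,0],[0,0,0],[0,0,0],[0,0,0],[0,0,0],[-0.05,0,0],[-0.1,0,0],[-0.2,0,0],[-0.3,0,0]], yaw=[0,0,0,0,0,0,0,0,0,0], fingers=[5,5,5,5,5,5,5,5,5,5])

```text
t: 10.4
tool_pos: [629.4, 107.7, 84.7]
tool_rot: [[-0.016, 1.0, 0.004], [1.0, 0.016, 0.002], [0.002, 0.004, -1.0]]
wrist_force: [5.8, 3.4, -4.9]
finger_gap: 0.169
grip_force: 30.0
```

```bash
python3 g.py 629.4 61 87 90.8; python3 rod.py r4 60 "dict(top=(285,150,350,200),scene=(305,175,370,255))"
```

```text
t 10.4 p [629.4 107.7  84.7] ang 90.9 z [ 0.004  0.002 -1.   ] gap 0.169 grip 30.0 F [ 5.8  3.4 -4.9] q7 -0.02
units [-0.933 -0.014 -0.048] yaw 0.02
top 156 [[633.4, -95.4, 60.0], [629.2, 58.5, 60.0]] mid [631.3 -18.5  60. ]
scene 112 [[631.3, -89.2, 60.0], [628.5, 68.2, 60.0]] mid [629.9 -10.5  60. ]
```

View pics/r4s.png

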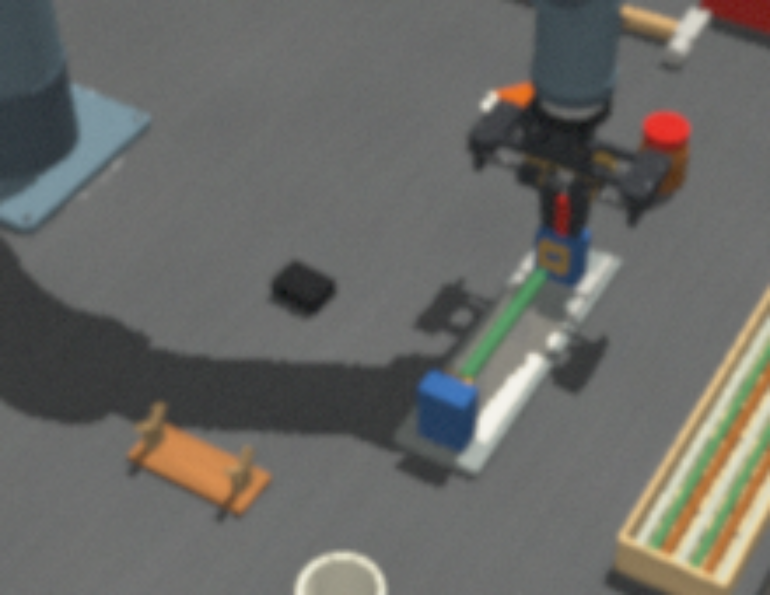

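>>> step_arm(translation=[[0,0.03,-0.03],[-0.1,0.05,-0.04],[-0.2,0.05,-0.04],[-0.3,0.05,-0.04],[-0.4,0.05,-0.04],[-0.5,0.05,-0.04],[-0.6,0.05,-0.04],[-0.7,0.05,-0.04],[-0.75,0.05,-0.04],[-0.8,0.05,-0.04]], yaw=[0,0,0,0,0,0,0,0,0,0], fingers=[5,5,5,5,5,5,5,5,5,5])

```text
t: 11.5
tool_pos: [629.9, 67.4, 84.8]
tool_rot: [[-0.015, 1.0, -0.001], [1.0, 0.015, 0.001], [0.001, -0.001, -1.0]]
wrist_force: [4.0, 3.6, -14.2]
finger_gap: 0.171
grip_force: 30.0
```

>>> step_arm(translation=[[-0.03,0,0],[-0.06,0,0],[-0.09,0,0],[-0.12,0,0],[-0.15,0,0],[-0.18,0,0],[-0.21,0,0],[-0.24,0,0],[-0.27,0,0],[-0.3,0,0]], yaw=[0,0,0,0,0,0,0,0,0,0], fingers=[5,5,5,5,5,5,5,5,5,5])

```text
t: 12.5
tool_pos: [630.0, 59.2, 84.8]
tool_rot: [[-0.019, 1.0, -0.001], [1.0, 0.019, 0.009], [0.009, -0.001, -1.0]]
wrist_force: [3.3, 18.2, -13.5]
finger_gap: 0.17
grip_force: 30.0
```

```bash
python3 g.py 629.4 61 87 90.8; python3 rod.py r5 60 "dict(top=(285,150,350,200),scene=(305,175,370,255))"
```

```text
t 12.5 p [630.   59.2  84.8] ang 91.1 z [-0.001  0.009 -1.   ] gap 0.17 grip 30.0 F [  3.3  18.2 -13.5] q7 0.06
units [ 0.037 -0.012 -0.043] yaw 0.061
top 125 [[632.0, -105.7, 60.0], [628.5, 20.8, 60.0]] mid [630.2 -42.4  60. ]
scene 104 [[627.6, -90.6, 60.0], [628.9, 48.3, 60.0]] mid [628.3 -21.1  60. ]
```

>>> step_arm(translation=[[0.04,0,0],[0.08,0,0.03],[0.1,0,0.05],[0.1,0,0.05],[0.1,0,0.05],[0.1,0,0],[0.1,0,-0.3],[0.1,0,-0.8],[0.1,0,-1.3],[0.1,0,-1.8]], yaw=[0,0,0,0,0,0,0,0,0,0], fingers=[5,5,20,45,55,55,55,60,65,70])

```text
t: 13.6
tool_pos: [631.0, 55.6, 178.5]
tool_rot: [[-0.014, 1.0, 0.001], [1.0, 0.014, -0.0], [-0.0, 0.001, -1.0]]
wrist_force: [0.7, 0.4, 0.3]
finger_gap: 0.789
grip_force: 0.0
```

```bash
python3 g.py 471.5 337.7 150 233.8 ; python3 rod.py r6 60 "dict(top=(285,150,350,200),scene=(305,175,370,255))"
```

```text
t 13.6 p [631.   55.6 178.5] ang 90.79 z [ 0.001 -0.    -1.   ] gap 0.789 grip 0.0 F [0.7 0.4 0.3] q7 0.02
units [ 5.685 -3.112  0.566] yaw -28.602
top 116 [[631.8, 24.2, 60.0], [632.0, -105.9, 60.0]] mid [631.9 -40.9  60. ]
scene 85 [[627.1, -92.9, 60.0], [628.8, 46.3, 60.0]] mid [627.9 -23.3  60. ]
```

View pics/r6s.png

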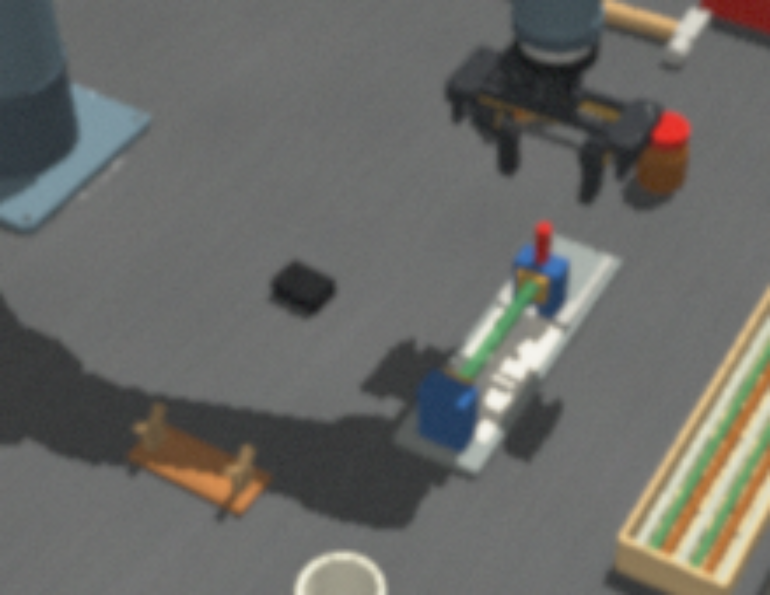

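>>> step_arm(translation=[[0.5,-0.3,0],[1.1,-0.6,0],[1.7,-0.9,0],[2.3,-1.2,0],[2.9,-1.6,0.1],[3.5,-1.9,0.2],[4.1,-2.2,0.3],[4.7,-2.6,0.4],[5.2,-2.9,0.5],[5.68,-3.11,0.56]], yaw=[-1.6,-3.2,-4.8,-6.5,-8.2,-9.9,-11.6,-13.3,-15,-16.7], fingers=[80,80,80,80,80,80,80,80,80,80])

```text
t: 14.7
tool_pos: [469.6, 338.7, 147.9]
tool_rot: [[-0.996, 0.092, -0.001], [0.092, 0.996, -0.001], [0.001, -0.001, -1.0]]
wrist_force: [0.2, 0.2, -0.6]
finger_gap: 0.906
grip_force: 0.0
```

```bash
python3 g.py 471.6 337.6 80 233.8
```

```text
t 14.7 p [469.6 338.7 147.9] ang 174.72 z [-0.001 -0.001 -1.   ] gap 0.906 grip 0.0 F [ 0.2  0.2 -0.6] q7 0.72
units [-0.043 -0.017  1.358] yaw -11.816
```

>>> step_arm(translation=[[-0.04,-0.02,0],[-0.04,-0.02,0.2],[-0.04,-0.02,0.4],[-0.04,-0.02,0.6],[-0.04,-0.02,0.8],[-0.04,-0.02,1],[-0.04,-0.02,1.2],[-0.04,-0.02,1.36],[-0.04,-0.02,1.36],[-0.04,-0.02,1.36]], yaw=[-1.5,-3,-4.5,-6,-7.5,-9,-10.5,-11.82,-11.82,-11.82], fingers=[76,76,76,76,76,76,76,76,76,76])

```text
t: 15.7
tool_pos: [473.1, 336.3, 80.3]
tool_rot: [[-0.599, -0.801, -0.0], [-0.801, 0.599, -0.0], [0.0, 0.0, -1.0]]
wrist_force: [-0.9, 0.4, 0.8]
finger_gap: 0.86
grip_force: 0.0
```

```bash
python3 g.py 471.6 337.6 7 233.8
```

```text
t 15.7 p [473.1 336.3  80.3] ang -126.78 z [-0. -0. -1.] gap 0.86 grip 0.0 F [-0.9  0.4  0.8] q7 1.56
units [-0.003  0.041  1.466] yaw -0.116
```

>>> step_arm(translation=[[0,0.03,0.3],[0,0.04,0.6],[0,0.04,0.9],[0,0.04,1.2],[0,0.04,1.4],[0,0.04,1.46],[0,0.04,1.46],[0,0.04,1.46],[0,0.04,1.46],[0,0.04,1.46]], yaw=[-0.1,-0.1,-0.1,-0.1,-0.1,-0.1,-0.1,-0.1,-0.1,-0.1], fingers=[76,76,76,76,76,70,60,30,30,30])

```text
t: 16.7
tool_pos: [471.9, 338.0, 7.8]
tool_rot: [[-0.589, -0.808, 0.001], [-0.808, 0.589, 0.001], [-0.001, -0.0, -1.0]]
wrist_force: [-0.4, 0.3, 1.1]
finger_gap: 0.487
grip_force: 30.0
```

```bash
python3 g.py 471.6 337.6 7 233.8
```

```text
t 16.7 p [471.9 338.    7.8] ang -126.09 z [ 0.001  0.001 -1.   ] gap 0.487 grip 30.0 F [-0.4  0.3  1.1] q7 1.53
units [ 0.01  -0.     0.016] yaw 0.023
```

>>> step_arm(translation=[[0,0,-0.15],[0,0,-0.45],[0,0,-0.8],[0,0,-1.2],[0,0,-1.6],[0,0,-2],[0,0,-2.4],[0,0,-2.8],[0,0,-3.1],[0,0,-3.2]], yaw=[0,0,0,1.5,3,4.5,6,7.5,9,10], fingers=[30,30,30,30,30,30,30,30,30,30])

```text
t: 17.7
tool_pos: [472.1, 338.7, 170.5]
tool_rot: [[-0.998, -0.064, 0.003], [-0.064, 0.998, 0.003], [-0.003, 0.003, -1.0]]
wrist_force: [-0.4, 0.3, -1.4]
finger_gap: 0.491
grip_force: 30.0
```

```bash
python3 g.py 632 80 168 90.8 633 -184 150 90.8
```

```text
t 17.7 p [472.1 338.7 170.5] ang -176.34 z [ 0.003  0.003 -1.   ] gap 0.491 grip 30.0 F [-0.4  0.3 -1.4] q7 0.87
units [-2.861 -5.368  0.044] yaw 18.572
units [ -2.542 -10.639   0.389] yaw 18.572
```

>>> step_arm(translation=[[-0.2,-0.4,0],[-0.5,-0.9,0],[-0.8,-1.5,0],[-1.1,-2.1,0],[-1.4,-2.7,0],[-1.7,-3.3,0],[-2,-3.9,0],[-2.3,-4.5,0],[-2.6,-5,0],[-2.8,-5.4,0]], yaw=[1.6,3.2,4.8,6.4,8,9.6,11.2,12.8,14.4,16], fingers=[30,30,30,30,30,30,30,30,30,30])

```text
t: 18.7
tool_pos: [630.5, 76.3, 168.7]
tool_rot: [[-0.234, 0.972, 0.001], [0.972, 0.234, 0.001], [0.001, 0.002, -1.0]]
wrist_force: [-0.4, 0.1, -0.9]
finger_gap: 0.49
grip_force: 30.0
```

```bash
python3 g.py 633 -182 150 90.8
```

```text
t 18.7 p [630.5  76.3 168.7] ang 103.52 z [ 0.001  0.001 -1.   ] gap 0.49 grip 30.0 F [-0.4  0.1 -0.9] q7 0.19
units [-5.035 -1.161  0.369] yaw 2.545
```

>>> step_arm(translation=[[-0.4,-0.1,0],[-1,-0.2,0],[-1.6,-0.4,0],[-2.2,-0.5,0],[-2.8,-0.7,0],[-3.4,-0.8,0],[-4,-0.9,0.1],[-4.5,-1,0.2],[-4.9,-1.1,0.3],[-5.04,-1.16,0.37]], yaw=[0.3,0.6,0.9,1.2,1.5,1.8,2.1,2.4,2.54,2.54], fingers=[30,30,30,30,30,30,30,30,30,30])

```text
t: 19.7
tool_pos: [632.7, -183.3, 149.1]
tool_rot: [[-0.021, 1.0, -0.0], [1.0, 0.021, -0.0], [-0.0, -0.0, -1.0]]
wrist_force: [-0.5, -0.5, -0.6]
finger_gap: 0.491
grip_force: 30.0
```

```bash
python3 g.py 633 -182 90 90.8; python3 rod.py r7 110 "dict(top=(300,150,350,200),scene=(325,175,370,255))"
```

```text
t 19.7 p [ 632.7 -183.3  149.1] ang 91.19 z [-0. -0. -1.] gap 0.491 grip 30.0 F [-0.5 -0.5 -0.6] q7 0.42
units [0.026 0.006 1.183] yaw 0.078
top 123 [[625.2, -102.6, 110.0], [624.7, 33.0, 110.0]] mid [625.  -34.8 110. ]
scene 15 [[657.0, -12.9, 110.0], [641.9, -1.9, 110.0]] mid [649.5  -7.4 110. ]
```

View pics/r7s.png

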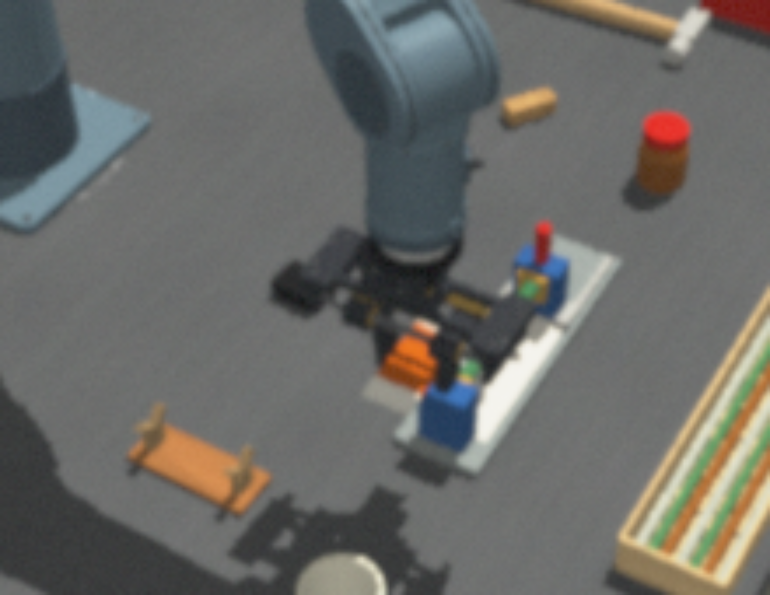

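Run:
```python
from h import *;import pickle
s=pickle.load(open("r7.pkl","rb"))["scene"]
for th in(0,20,40):
    a=np.radians(th)
    for l in(-55,-35,35,55):
        q=proj(s,(632.7,-183.3+l*np.cos(a),168+l*np.sin(a)));print(th,l,np.round(((q-[200,120])*3.5)),end=" ")
    print()
```

```text
0 -55 [382. 403.] 0 -35 [394. 387.] 0 35 [436. 334.] 0 55 [448. 320.] 
20 -55 [385. 415.] 20 -35 [396. 395.] 20 35 [435. 326.] 20 55 [446. 307.] 
40 -55 [391. 420.] 40 -35 [400. 399.] 40 35 [431. 322.] 40 55 [440. 301.]
```

>>> step_arm(translation=[[0.06,0,0.3],[0.06,0,0.7],[0.06,0,1.1],[0.06,0,1.4],[0.06,0,1.6],[0.06,0,1.68],[0.06,0,1.76],[0.06,0,1.84],[0.06,0,1.92],[0.06,0,2]], yaw=[0,0,0,0,0,0,0,0,0,0], fingers=[30,30,30,30,30,30,30,30,30,30])

```text
t: 20.8
tool_pos: [635.3, -177.7, 50.1]
tool_rot: [[-0.022, 1.0, 0.003], [1.0, 0.022, -0.0], [-0.0, 0.003, -1.0]]
wrist_force: [-0.1, 0.9, 4.6]
finger_gap: 0.49
grip_force: 30.0
```

```bash
python3 g.py 632.7 -180 34 90.8
```

```text
t 20.8 p [ 635.3 -177.7   50.1] ang 91.24 z [ 0.003 -0.    -1.   ] gap 0.49 grip 30.0 F [-0.1  0.9  4.6] q7 0.45
units [-0.045 -0.054  0.322] yaw 0.087
```

>>> step_arm(translation=[[0,-0.02,0.06],[-0.02,-0.04,0.12],[-0.03,-0.04,0.18],[-0.03,-0.04,0.24],[-0.03,-0.04,0.3],[-0.03,-0.04,0.35],[-0.03,-0.04,0.37],[-0.03,-0.04,0.37],[-0.03,-0.04,0.37],[-0.03,-0.04,0.37]], yaw=[0,0,0,0,0,0,0,0,0,0], fingers=[30,30,30,30,30,30,30,30,30,30])

```text
t: 21.8
tool_pos: [631.6, -179.6, 30.1]
tool_rot: [[-0.021, 1.0, -0.0], [1.0, 0.021, -0.0], [-0.0, -0.0, -1.0]]
wrist_force: [-0.9, -2.5, 0.7]
finger_gap: 0.486
grip_force: 30.0
```

```bash
python3 g.py; python3 rod.py r8 60 "dict(top=(300,150,350,200),scene=(325,175,370,255))"
```

```text
t 21.8 p [ 631.6 -179.6   30.1] ang 91.2 z [-0. -0. -1.] gap 0.486 grip 30.0 F [-0.9 -2.5  0.7] q7 0.45
top 118 [[633.7, -105.7, 60.0], [629.8, 34.5, 60.0]] mid [631.8 -35.6  60. ]
scene 80 [[627.2, -84.8, 60.0], [628.8, 46.3, 60.0]] mid [628.  -19.2  60. ]
```

View pics/r8s.png

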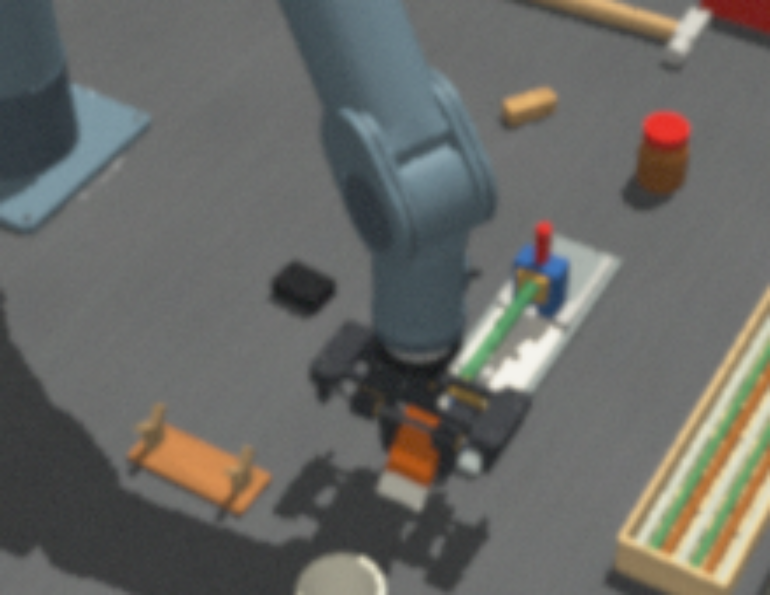

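>>> step_arm(translation=[[0,0,-0.1],[0,0,-0.4],[0,0,-0.8],[0,0,-1.2],[0,0,-1.6],[0,0,-2],[0,0,-2.4],[0,0,-2.7],[0,0,-2.8],[0,0,-2.8]], yaw=[0,0,0,0,0,0,0,0,0,0], fingers=[30,30,30,30,30,30,30,30,30,30])

```text
t: 22.9
tool_pos: [632.2, -178.9, 171.1]
tool_rot: [[-0.022, 1.0, 0.001], [1.0, 0.022, 0.0], [0.0, 0.001, -1.0]]
wrist_force: [0.3, -0.8, -0.6]
finger_gap: 0.484
grip_force: 30.0
```

```bash
python3 g.py 631.7 -34 170 91
```

```text
t 22.9 p [ 632.2 -178.9  171.1] ang 91.24 z [ 0.001  0.    -1.   ] gap 0.484 grip 30.0 F [ 0.3 -0.8 -0.6] q7 0.41
units [2.898 0.051 0.022] yaw 0.047
```

>>> step_arm(translation=[[0.2,0,0],[0.6,0.01,0],[1,0.02,0],[1.4,0.03,0],[1.8,0.04,0],[2.2,0.05,0],[2.6,0.05,0],[2.8,0.05,0],[2.9,0.05,0],[2.9,0.05,0]], yaw=[0,0,0,0,0,0,0,0,0,0], fingers=[30,30,30,30,30,30,30,30,30,30])

```text
t: 23.9
tool_pos: [631.1, -33.7, 169.8]
tool_rot: [[-0.022, 1.0, -0.001], [1.0, 0.022, -0.0], [-0.0, -0.001, -1.0]]
wrist_force: [-0.3, 0.6, 0.3]
finger_gap: 0.489
grip_force: 30.0
```

```bash
python3 g.py 631.7 -34 170 91
python3 - <<'E'
from rig import *
from h import *
s=camera("scene")
cv2.imwrite("pics/f.png",cv2.cvtColor(cv2.resize(s["color"][140:265,270:400],None,fx=4.5,fy=4.5),cv2.COLOR_RGB2BGR))
p=sense()["tool_pos"]
for th in(0,25,35,45,55):
    a=np.radians(th)
    for l in(-55,-35,35,55):
        q=proj(s,(p[0],p[1]+l*np.cos(a),p[2]+19+l*np.sin(a)));print(th,l,np.round(((q-[270,140])*4.5)),end=" ")
    print()
E
```

```text
t 23.9 p [631.1 -33.7 169.8] ang 91.26 z [-0.001 -0.    -1.   ] gap 0.489 grip 30.0 F [-0.3  0.6  0.3] q7 0.18
units [-0.006  0.013 -0.004] yaw 0.052
0 -55 [287. 264.] 0 -35 [301. 246.] 0 35 [349. 186.] 0 55 [362. 170.] 
25 -55 [290. 283.] 25 -35 [303. 258.] 25 35 [347. 173.] 25 55 [360. 150.] 
35 -55 [293. 287.] 35 -35 [305. 261.] 35 35 [346. 170.] 35 55 [357. 145.] 
45 -55 [297. 289.] 45 -35 [307. 262.] 45 35 [343. 169.] 45 55 [353. 142.] 
55 -55 [302. 289.] 55 -35 [311. 262.] 55 35 [340. 168.] 55 55 [349. 141.]
```

View pics/f.png

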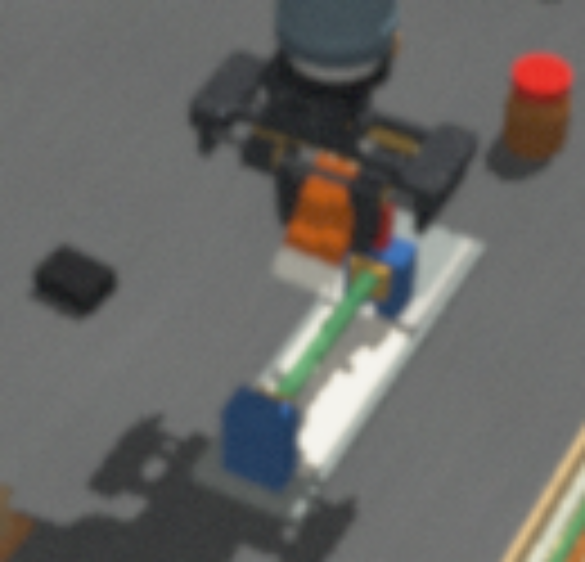

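>>> step_arm(translation=[[0,0,0],[0,0,0],[0,0,0],[0,0,0],[0,0,0],[0,0,0],[0,0,0],[0,0,0],[0,0,0],[0,0,0]], yaw=[0,0,0,0,0,0,0,0,0,0], fingers=[30,30,30,30,30,30,30,30,30,30])

```text
t: 24.95
tool_pos: [631.3, -34.1, 170.2]
tool_rot: [[-0.021, 1.0, 0.0], [1.0, 0.021, 0.0], [0.0, 0.0, -1.0]]
wrist_force: [-0.2, -0.7, -1.5]
finger_gap: 0.488
grip_force: 30.0
```

```bash
python3 -c "
from rig import *
print(sign_off())"
```

```text
the job is handed in; nothing more can be done
None
```

I handed the job in at about 25 s; no verdict came back. The last pictures show the rod seated in both sockets with the tailstock up against it, and the plate held about 13 cm above its middle with the notched end up at roughly 45°, a tilt estimated from geometry and the last picture.

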